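Take a dip cup off its safety peg and seat it in the draining ring

TASK

Take the viscosity dip cup with the blue tab off its safety peg: press the peg's red sprung keeper down flat and hold it so while you slide the cup's eye out over the peg's end. Then seat the cup upright in the ring of the ring stand, its flange resting on the ring all round, and let go. Leave the yellow-tabbed cup hanging on its peg with both keepers sprung up again, and do not push or knock over the things standing about.

Things in the scene. Friction and masses are not known exactly. Their poses are not given: they have to be found in the camera images.
- blue_cup_tab (a point): blue grip tab (its centre) at the top of a loose steel dip cup, 190 mm tall, 0.16 kg: 30 mm wide (y), 10 thick (x), 38 tall (z up); centre 171 mm above the cup's foot, 124 mm above the flange's underside. Just below it the 30 x 10 mm plate holds an eye 20 mm wide, 32 tall, by which the cup hangs, plate square across one of the two pegs
- blue_cup_flange (a point): centre of the underside of the blue cup's flange, 48 mm across, 4 thick. The cup below it is 34 mm across and 47 mm tall with a rounded foot; two wires run from the flange up to the plate. Axes as the tab
- blue_cup: the blue-tabbed dip cup itself: origin at the centre of its foot, z up the handle
- yellow_cup_tab (a point): tab centre of a second dip cup, the same but with a yellow tab; it hangs on the other peg and stays there
- hook_stand: fixed stand, origin under the centre of its base (160 x 220 mm, 12 thick), z up, x from the pegs' ends to the grey back plate (front face x = +52 mm, 200 mm wide, top at 208 mm). Two level pegs, at y = +60 mm (left) and -60 mm (right), stand out along -x: 16 mm wide, 24 deep, top at z = 200 mm, end at x = -42 mm
- peg_left (a point): point on the top of the left peg, 44 mm inside its end, near where an eye hangs; axes as the stand. The eye has 8 mm of free height and 2 mm each side on the peg, so a cup comes off only by sliding level along the stand's -x over the peg's end, with the keeper pressed; about 60 mm from this point it is clear and can be lifted
- peg_right (a point): the same point on the right peg
- keeper_left (a joint): red sprung keeper of the left peg, rad: 0 = sprung up (shut), 0.30 = pressed flat (open, at its stop). Hinged across the peg at stand x = +44 mm, z = 192 mm. Shut, its tooth (74 mm out from the hinge) stands about 16 mm above the peg's top in front of the eye; above 0.23 rad the tooth is sunk in the peg. Springs shut when let go
- keeper_right (a joint): red sprung keeper of the right peg, the same
- wings_left (a point): point over the left peg, level with the tops of its keeper's two wings when pressed flat (z = 202 mm, all along). The wings lie one each side, 18.5 to 40.5 mm from the peg's middle, and reach 7 to 85 mm out from the hinge; shut, they slope up at 0.30 rad, outer end highest. Pressed 40 mm out: 3 N to start, 8 N to hold flat
- wings_right (a point): the same for the right keeper. Two fingertips set about the 30 mm width of the cup's plate come down one on each wing, can press them flat, grip the tab as they do so, and hold the wings down all the way as the cup is drawn out
- ring_seat (a point): centre of the ring's top face, 115 mm above the bench, on a fixed ring stand: steel ring of 42 mm bore, 66 mm outside, 8 thick, a clear sample cup (top 56 mm above the bench) under it; post (to 118 mm) at x = +55 mm, base 120 (x) x 100 (y) mm. Axes: z up, x from the ring to the post
- white_tin_mid (a point): white one litre tin, 74 mm across, 132 mm tall, loose; this point is its middle, half-way up. A bystander
- dropper_bottle_mid (a point): brown dropper bottle, 37 mm across, 117 mm tall, loose, beside the ring stand; point half-way up. A bystander
- beaker_mid (a point): clear plastic sample cup, 56 mm across, 51 mm tall, loose, beside the ring stand; point half-way up. A bystander
- tape_roll_mid (a point): roll of masking tape lying flat, 98 mm across, 24 mm tall, loose, before the ring stand; point at its centre. A bystander
There are look-alikes about, which are no part of the job. What is shaped like the part that bears yellow_cup_tab but green or pink is not meant.

How it is judged:
By the outcome, as a careful person would: the job done as asked, in the order asked, and still so for the second after the job is handed in, with the robot touching nothing.
It also fails if it takes over 48 s, if anything falls off the work surface, if the arm or the gripper's body presses on something with over 40 N, if the wrist force passes 120 N, or if a joint passes its speed limit or range.

ROBOT

A 6-joint arm with a two-finger parallel gripper is mounted at the origin on a cart in front of the work surface, level with it; the furniture and walls round the work are solid. World frame = base frame: x ahead of the robot, y to its left, z up, the work surface at z = 0. Lengths are in m, angles in rad, forces in N, time in s.
With the tool pointing down it reaches from about 0.425 to 0.95 m from the base axis. Payload 3.5 kg.
Tool frame: the origin (TCP) lies midway between the tips of the shut fingers; the grasp point (between the pads) lies ctrl.grasp_offset behind it (ctrl.grasp_offset is the distance from the TCP to the grasp point, in m); x points along the fingers, y is the direction in which the jaws open and shut, and the axes are right-handed (so a half turn about x gives the same grasp; the last joint's range is limited). The gripper opens to 85 mm and grips with 20 to 120 N. Pads are 22 mm wide; open, the fingers measure 114 mm over their backs; the gripper's body (76 mm by 85 mm) begins 54 mm behind the grasp point. The pads swing forward as they close: fully open they stand 13 mm farther back than shut.
Start: joints at [0.964, 0.286, 1.577, -0, 1.279, -0.15], TCP at [0.298, 0.606, 0.231] pointing down, gripper open.
Joint ranges: [-2.77, 2.77], [-0.9, 2.22], [0.21, 2.48], [-1.53, 4.67], [0.24, 2.81], [-2.84, 2.84]. Speed limits (rad/s): [2.79, 2.79, 3.14, 3.14, 3.14, 3.14].

INTERFACE

Orientations are given as a unit quaternion [x, y, z, w].
In Python, from plant import readout, read_camera, sign_off, ctrl gives the robot as it stands.
- The arm moves only by the tool drive_tool, never from a script. Its argument "steps" is a list of rows, each a list of 5 numbers: the shift along the tool's x, y, z in cm, then the turn about the tool's x in degrees, then the opening, from 0 (shut) to 1 (fully open). A call has 1 to 10 rows; each row shifts and turns the commanded pose from where the row before left it, along the tool's axes as they then stand; what a row does not reach is not made up. A row lasts 1/10 s, in which the tool goes at most 50 mm and 8.59 degrees, less where a joint would pass 70% of its speed; a pose out of reach is approached as far as the arm can. A call is refused whole if a number of a shift passes 5 or a number of a turn 8.59, either way. A call with a gripper value outside its range is refused whole. The fingers move at their own pace and stop on an object; "force" is the grip in N (left out, the last holds). Time passes only in rows, so rows that do not move let the fingers close. It gives the time, the measured TCP pose, the force and the opening at its end, in the units of the state.
- readout.get_state(): the state, without advancing time (a new reading comes with each control period).
- read_camera(name): name is "side" or "top"; returns a dict with "frame" (384x512x3 uint8, red, green, blue), "vertical_fov" (degrees; the focal length in pixels is half the picture's height over the tangent of half this angle, whatever the lens; pixels are square), "cx", "cy" (the principal point, pixels), "eye" and "orientation" of the camera in the world. Camera axes: x right, y up, looking along -z (the intrinsics and any distortion apply to the point x, -y, -z); pixel columns grow to the right and rows downward; lengths in m; the calibration is good to about 2 mm. A picture is of the moment at which its call begins. There is no depth.
- sign_off(): hands the job in, once; it reports no verdict.
The state is a dict: "time": time; "qpos": joint angles; "dq": joint speeds; "joint_efforts": joint torques, N m; "eef_pos": TCP position; "tcp_rot": TCP orientation; "contact_force": force on the tool from outside, world axes, zero at the start; "wrist_torque": the same for the moment, N m; "opening": opening from 0.0 (shut) to 1.0 (fully open).
Only numpy, scipy, OpenCV 4.12 (cv2) and the standard library are available. Lean on these libraries where they do the work, as an engineer would, in place of code of your own. Each camera call takes 0.05 s, during which the arm holds its last target. There are 200 camera calls.

## Working session

There is one attempt and no reset: what is moved stays moved. The work goes in short steps, Python scripts to look and compute and a tool call to move; the robot and the scene stay as the last step left them, time stands still between calls to the robot, and variables do not carry over. Pictures are saved under pics/ and viewed, about 8 in all and at most 12, crops included, and the job is handed in when it is done.

Besides the shell and the picture viewer there is one more tool, called after "Emit:" by a JSON object that holds its "fn" and its "kwargs", one argument or row to a line. drive_tool: Moves the arm, as the interface text tells. Its arguments: {"type":"object","properties":{"steps":{"type":"array","items":{"type":"array","items":{"type":"number"}}},"force":{"type":"number"}},"required":["steps"]}

```bash
ls; mkdir -p pics
python3 - <<'E'
from plant import readout, read_camera, ctrl
import cv2
print(ctrl.grasp_offset, readout.get_state())
for n in("side","top"):
    c=read_camera(n); print({k:v for k,v in c.items() if k!="frame"})
    cv2.imwrite(f"pics/{n}0.png",c["frame"][:,:,::-1])
E
```

```text
pics
0.0187 {'time': 0.0, 'qpos': array([ 9.64030888e-01,  2.87183161e-01,  1.57817546e+00, -8.16412669e-06,
        1.27861049e+00, -1.50008561e-01]), 'dq': array([-4.98796275e-05, -6.33218202e-04, -2.09232249e-04, -6.64355848e-04,
        8.53026756e-04,  8.03715756e-04]), 'joint_efforts': array([-6.39827408e-05, -4.05988455e+01, -2.92624998e+01, -1.65133329e-04,
        5.93377888e-03,  3.74080670e-06]), 'eef_pos': array([0.29730202, 0.60526596, 0.22993635]), 'tcp_rot': array([ 0.1593051 ,  0.68905413, -0.16086868,  0.68843849]), 'contact_force': array([-0.20580855,  0.34061961,  0.16692387]), 'wrist_torque': array([-0.01068137, -0.03006564, -0.05656926]), 'opening': 1.0023911940193446}
{'vertical_fov': 42.26579737261964, 'cx': 258.7753446534592, 'cy': 189.39236285035383, 'eye': array([-0.19117058, -1.12459401,  0.66326573]), 'orientation': array([ 0.53781255, -0.16682244, -0.22788493,  0.79435281])}
{'vertical_fov': 57.760955830125894, 'cx': 250.7672713102915, 'cy': 193.6514545419665, 'eye': array([ 0.34374472, -0.02549317,  1.17032628]), 'orientation': array([ 0.06004845, -0.04726071, -0.69777738,  0.71222703])}
```

View pics/side0.png

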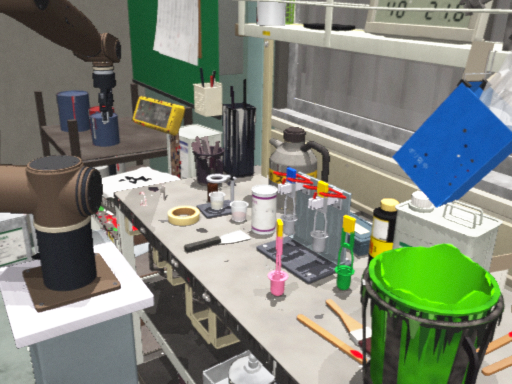

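View pics/top0.png

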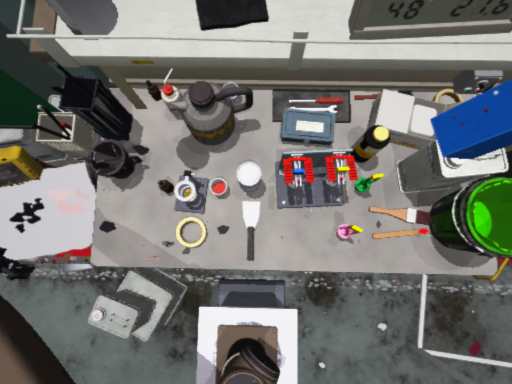

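The side view shows the blue tab at about (291,174), the yellow tab at about (323,188), and the ring stand near (220,195). In the top view, blue is at (298,171), yellow at (343,169), the ring at (186,190), the tin at (249,173) and the tape at (191,232).

```bash
cat > h.py <<'E'
import numpy as np, cv2
from scipy.spatial.transform import Rotation as R
from plant import readout, read_camera, ctrl
def ray(c,uv):
    f=192/np.tan(np.radians(c["vertical_fov"]/2))
    d=np.array([(uv[0]-c["cx"])/f,-(uv[1]-c["cy"])/f,-1.])
    d=R.from_quat(c["orientation"]).apply(d); return c["eye"],d/np.linalg.norm(d)
def plane(c,uv,z):
    e,d=ray(c,uv); return e+d*(z-e[2])/d[2]
def tri(c1,u1,c2,u2):
    a,d=ray(c1,u1); b,e=ray(c2,u2)
    s=np.linalg.lstsq(np.stack([d,-e],1),b-a,rcond=None)[0]
    p,q=a+d*s[0],b+e*s[1]; return (p+q)/2,np.linalg.norm(p-q)
def proj(c,p):
    f=192/np.tan(np.radians(c["vertical_fov"]/2))
    q=R.from_quat(c["orientation"]).inv().apply(np.asarray(p)-c["eye"])
    return np.array([c["cx"]-f*q[0]/q[2],c["cy"]+f*q[1]/q[2]])
def crop(c,x,y,w,h,s,name):
    cv2.imwrite(name,cv2.resize(c["frame"][y:y+h,x:x+w,::-1],None,fx=s,fy=s,interpolation=cv2.INTER_CUBIC))
def blobs(c,lo,hi,box,amin=4):
    x,y,w,h=box; m=cv2.inRange(cv2.cvtColor(c["frame"][y:y+h,x:x+w],cv2.COLOR_RGB2HSV),np.array(lo),np.array(hi))
    n,_,st,ce=cv2.connectedComponentsWithStats(m)
    return [(st[i,4],np.round(ce[i]+[x,y],1),st[i,:4]+[x,y,0,0]) for i in range(1,n) if st[i,4]>=amin]
E
python3 - <<'E'
from h import *
s=read_camera("side");t=read_camera("top")
for n,lo,hi in(("blue",(105,150,60),(130,255,255)),("yel",(22,150,80),(34,255,255)),("red",(0,150,80),(6,255,255))):
    print(n,"S",blobs(s,lo,hi,(260,150,110,90)));print(n,"T",blobs(t,lo,hi,(270,140,100,70)))
a=s["frame"][155:285,160:370,::-1];
crop(s,180,155,190,140,4,"pics/s1.png");crop(t,155,140,205,115,3.9,"pics/t1.png")
E
```

```text
blue S [(np.int32(80), array([290.8, 172.3]), array([287, 167,   9,  11]))]
blue T [(np.int32(55), array([298.8, 170.9]), array([294, 168,  11,   7]))]
yel S [(np.int32(81), array([274.1, 177. ]), array([269, 169,  13,  14])), (np.int32(35), array([313.4, 173.8]), array([308, 170,   9,   8])), (np.int32(105), array([322.2, 186.2]), array([317, 180,  11,  13])), (np.int32(8), array([320.1, 195.5]), array([318, 194,   6,   4])), (np.int32(183), array([348.3, 223.5]), array([343, 215,  13,  18])), (np.int32(88), array([279.5, 227. ]), array([277, 219,   6,  17]))]
yel T [(np.int32(27), array([362.7, 150.3]), array([358, 144,  12,  13])), (np.int32(60), array([342.1, 169.4]), array([336, 167,  13,   6]))]
red S [(np.int32(33), array([279.1, 172.9]), array([274, 171,  12,   5])), (np.int32(84), array([302.3, 179.5]), array([290, 174,  23,  10])), (np.int32(12), array([283.5, 181. ]), array([282, 179,   4,   5])), (np.int32(44), array([310.4, 186.9]), array([304, 185,  13,   5])), (np.int32(103), array([333.3, 193.9]), array([320, 188,  26,  10])), (np.int32(16), array([314.7, 194.5]), array([313, 192,   4,   6]))]
red T [(np.int32(428), array([340.3, 166.3]), array([325, 155,  33,  26])), (np.int32(431), array([297.6, 168.1]), array([283, 157,  31,  26]))]
```

View pics/s1.png

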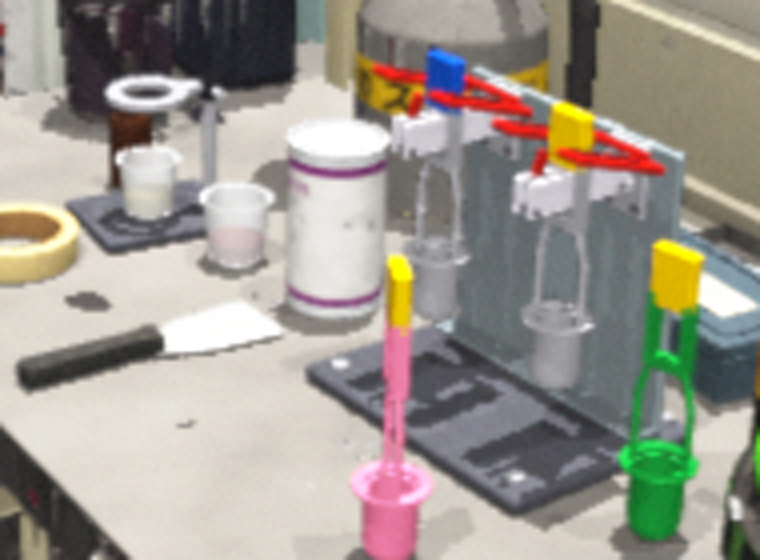

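View pics/t1.png

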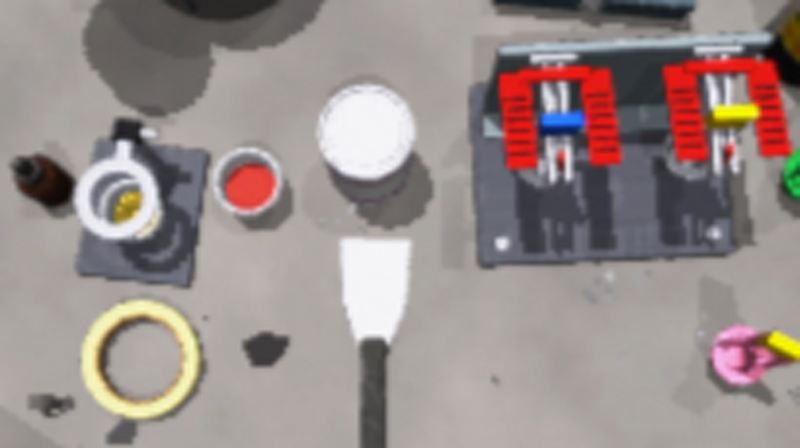

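The side crop shows the blue tab's top at about (447,53) and the ring top's ellipse at about (155,92). The top crop shows the blue tab at (561,122), the ring at (117,197) with its post at (127,130), and the stand's base front corners at (482,265) and (733,252).

Run:
```python
from h import *
np.set_printoptions(precision=4,suppress=True)
s=read_camera("side");t=read_camera("top")
S=lambda x,y:((x+.5)/4+180-.5,(y+.5)/4+155-.5); T=lambda x,y:((x+.5)/3.9+155-.5,(y+.5)/3.9+140-.5)
print("bluetop",tri(s,S(447,53),t,T(562,119)))
print("blue mid",tri(s,S(445,80),t,T(561,123)))
print("yel mid",tri(s,S(571,136),t,T(734,114)))
fl,fr=plane(t,T(482,265),.012),plane(t,T(735,252),.012); print("front corners",fl,fr,np.linalg.norm(fl-fr))
h1,h2=plane(t,T(502,242),.012),plane(t,T(714,232),.012); print("holes",h1,h2)
print("bl",plane(t,T(471,88),.012))
print("side corners front-right, front-left",plane(s,S(516,510),.012),plane(s,S(310,370),.012))
for n,p in(("yaw corner",fl-fr),("yaw holes",h1-h2)): print(n,np.degrees(np.arctan2(-p[0],p[1])))
# back plate top front edge z=.208
a,b=plane(t,T(500,52),.208),plane(t,T(770,40),.208);print("plate top",a,b,np.linalg.norm(a-b),np.degrees(np.arctan2(-(a-b)[0],(a-b)[1])))
# red keepers' outline (top)
for b in blobs(t,(0,150,80),(6,255,255),(270,140,100,70),100):
    x,y,w,h=b[2]; m=cv2.inRange(cv2.cvtColor(t["frame"][y:y+h,x:x+w],cv2.COLOR_RGB2HSV),np.array((0,150,80)),np.array((6,255,255)))
    r=cv2.minAreaRect(np.argwhere(m)[:,::-1].astype(np.float32)+[x,y].__class__([0,0])) if 0 else cv2.minAreaRect((np.argwhere(m)[:,::-1]+[x,y]).astype(np.float32))
    print("keeper",r,plane(t,r[0],.21))
ring=plane(t,T(117,197),.115);print("ring",ring,"tri",tri(s,S(155,92),t,T(117,197)))
print("ring r",np.linalg.norm(plane(t,T(75,197),.115)-plane(t,T(159,197),.115)),np.linalg.norm(plane(t,T(117,156),.115)-plane(t,T(117,239),.115)))
print("post",plane(t,T(127,130),.118))
print("rbase",[plane(t,T(*q),.0)[:2] for q in((78,274),(190,286),(208,150))])
print("tin",plane(t,T(366,131),.132),"tape",plane(t,T(141,358),.024),"beaker",plane(t,T(249,181),.051),"bottle",plane(t,T(25,167),.117))
```

```text
bluetop (array([ 0.5548, -0.1373,  0.2401]), np.float64(0.00335217715038516))
blue mid (array([ 0.555 , -0.1381,  0.2218]), np.float64(0.001005128859782378))
yel mid (array([ 0.5626, -0.2601,  0.2224]), np.float64(0.0012720975768350973))
front corners [ 0.4756 -0.0953  0.012 ] [ 0.491  -0.3114  0.012 ] 0.2166057464463207
holes [ 0.4958 -0.1123  0.012 ] [ 0.508  -0.2937  0.012 ]
bl [ 0.631  -0.0842  0.012 ]
side corners front-right, front-left [ 0.4878 -0.3192  0.012 ] [ 0.4767 -0.1035  0.012 ]
yaw corner 4.099491693313113
yaw holes 3.848515824606656
plate top [ 0.6097 -0.0951  0.208 ] [ 0.6221 -0.2912  0.208 ] 0.19650358031453216 3.6104201880931877
keeper ((340.9106750488281, 167.12332153320312), (25.16196632385254, 31.202739715576172), 87.27368927001953) [ 0.5709 -0.2583  0.21  ]
keeper ((297.89276123046875, 169.1412353515625), (25.065027236938477, 29.560388565063477), 87.39744567871094) [ 0.5629 -0.1376  0.21  ]
ring [0.5121 0.1995 0.115 ] tri (array([0.5157, 0.1982, 0.1132]), np.float64(0.007344747893381139))
ring r 0.0666051575119289 0.06648989769258198
post [0.5657 0.1936 0.118 ]
rbase [array([0.4621, 0.2546]), array([0.4536, 0.1566]), array([0.5739, 0.1458])]
tin [0.5653 0.0034 0.132 ] tape [0.3897 0.1916 0.024 ] beaker [0.538  0.1028 0.051 ] bottle [0.5345 0.2734 0.117 ]
```

```bash
cat >> h.py <<'E'
def need(target=None,yaw=None):
    st=readout.get_state(); r=R.from_quat(st["tcp_rot"]); M=r.as_matrix()
    print("t %.2f pos"%st["time"],st["eef_pos"].round(4),"F",st["contact_force"].round(1),"op %.3f"%st["opening"])
    print("tool x",M[:,0].round(3),"y",M[:,1].round(3),"yawY",np.degrees(np.arctan2(-M[0,1],M[1,1])).round(2))
    if target is not None: print("shift cm",(M.T@(np.array(target)-st["eef_pos"])*100).round(2))
E
python3 -c "
from h import *
need()"
```

```text
t 0.30 pos [0.2976 0.6056 0.2308] F [-0.1 -0.6  0.6] op 0.992
tool x [-0.    -0.001 -1.   ] y [ 0.441  0.897 -0.001] yawY -26.17
```

Emit:
{"fn": "drive_tool", "kwargs": {
  "steps": [
    [-2.2,0,0,-6,1],
    [-2.2,0,0,-6,1],
    [-2.2,0,0,-6,1],
    [-2.2,0,0,-6,1],
    [-2.2,0,0,-6,1],
    [0,-3,0.8,0,1],
    [0,-3,0.8,0,1],
    [0,-3,0.8,0,1],
    [0,-3,0.8,0,1],
    [0,-3,0.8,0,1]
  ]
}}

```text
time: 1.3
eef_pos: [0.3478, 0.4576, 0.3413]
tcp_rot: [-0.024, 0.707, 0.024, 0.707]
contact_force: [0.3, -0.1, -0.0]
opening: 1.003
```

Emit:
{"fn": "drive_tool", "kwargs": {
  "steps": [
    [0,-3,0.8,0,0.5],
    [0,-3,0.8,0,0.5],
    [0,-3,0.8,0,0.5],
    [0,-3,0.8,0,0.5],
    [0,-3,0.8,0,0.5],
    [0,-3,0.8,0,0.5],
    [0,-3,0.8,0,0.5],
    [0,-3,0.8,0,0.5],
    [0,-3,0.8,0,0.5],
    [0,-3,0.8,0,0.5]
  ]
}}

```text
time: 2.3
eef_pos: [0.4476, 0.1636, 0.3415]
tcp_rot: [-0.024, 0.707, 0.024, 0.707]
contact_force: [-0.2, 0.3, 0.4]
opening: 0.502
```

```bash
python3 -c "
from h import *
need((.558,-.138,.30))"
```

```text
t 2.30 pos [0.4476 0.1636 0.3415] F [-0.2  0.3  0.4] op 0.502
tool x [ 0.001  0.    -1.   ] y [-0.067  0.998  0.   ] yawY 3.83
shift cm [  4.15 -30.83   9.  ]
```

Emit:
{"fn": "drive_tool", "kwargs": {
  "steps": [
    [0,-3.1,0.9,0,0.5],
    [0,-3.1,0.9,0,0.5],
    [0,-3.1,0.9,0,0.5],
    [0,-3.1,0.9,0,0.5],
    [0,-3.1,0.9,0,0.5],
    [0,-3.1,0.9,0,0.5],
    [0.5,-3.1,0.9,0,0.5],
    [1,-3.1,0.9,0,0.5],
    [1,-3.1,0.9,0,0.5],
    [1,-2.9,0.9,0,0.5]
  ]
}}

```text
time: 3.3
eef_pos: [0.5581, -0.138, 0.306]
tcp_rot: [-0.024, 0.707, 0.023, 0.707]
contact_force: [-0.3, 0.0, 0.3]
opening: 0.501
```

Run:
```python
from h import *
need((.558,-.138,.29))
s=read_camera("side");t=read_camera("top")
a=s["frame"][120:230,245:345];b=t["frame"][115:215,250:350]
a=cv2.resize(a,None,fx=4,fy=4,interpolation=2);b=cv2.resize(b,None,fx=3.9,fy=3.9,interpolation=2)
o=np.zeros((440,800,3),np.uint8);o[:440,:400]=a;o[:390,405:795]=b
cv2.imwrite("pics/c1.png",o[:,:,::-1])
```

```text
t 3.30 pos [ 0.5581 -0.138   0.306 ] F [-0.3  0.   0.3] op 0.501
tool x [ 0. -0. -1.] y [-0.066  0.998 -0.   ] yawY 3.8
shift cm [ 1.6  -0.   -0.01]
```

View pics/c1.png

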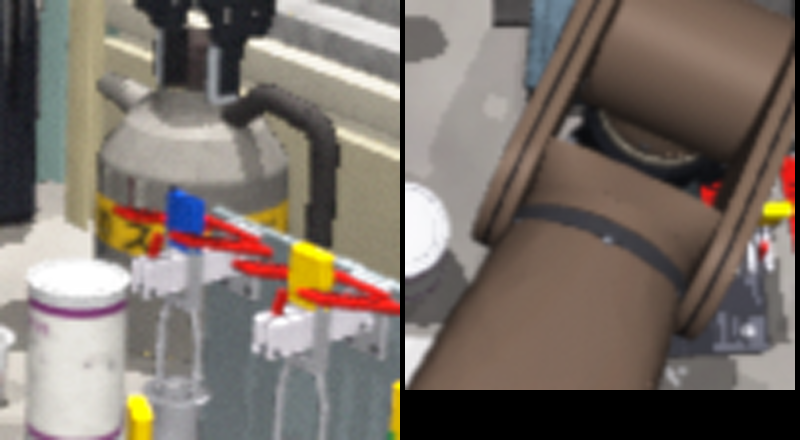

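The side crop shows the fingertips at about (172,85) and (222,103), above the blue tab at (186,220). The arm hides the stand from the top camera.

Run:
```python
from h import *
s=read_camera("side")
for z in(.306,.312,.318):print(z,proj(s,(.558,-.138,z)))
# tab prediction if tab at TCP axis: centre & top
print("tab pred c,top",proj(s,(.558,-.138,.222)),proj(s,(.558,-.138,.241)))
print("per cm x,y",proj(s,(.568,-.138,.222))-proj(s,(.558,-.138,.222)),proj(s,(.558,-.128,.222))-proj(s,(.558,-.138,.222)))
b=blobs(s,(105,150,60),(130,255,255),(260,150,60,60));print(b)
```

```text
0.306 [293.0289208  143.71821409]
0.312 [293.13413994 141.47103264]
0.318 [293.23972097 139.21612224]
tab pred c,top [291.59283375 174.38894655] [291.91174205 167.57797293]
per cm x,y [ 3.04360951 -0.63075459] [-2.23223445 -1.10741307]
[(np.int32(79), array([290.9, 172.7]), array([287, 168,   9,  10]))]
```

Emit:
{"fn": "drive_tool", "kwargs": {
  "steps": [
    [2,0,0,0,0.5],
    [2,0,0,0,0.5],
    [1.2,0,0,0,0.5],
    [0,0,0,0,0.5]
  ]
}}

```text
time: 3.85
eef_pos: [0.5568, -0.1352, 0.2525]
tcp_rot: [-0.023, 0.708, 0.025, 0.706]
contact_force: [-0.1, 0.4, -0.8]
opening: 0.501
```

Run:
```python
from h import *
need()
s=read_camera("side"); crop(s,260,130,70,60,9,"pics/c2.png")
```

```text
t 3.85 pos [ 0.5568 -0.1352  0.2525] F [-0.1  0.4 -0.8] op 0.501
tool x [-0.003  0.002 -1.   ] y [-0.068  0.998  0.002] yawY 3.88
```

View pics/c2.png

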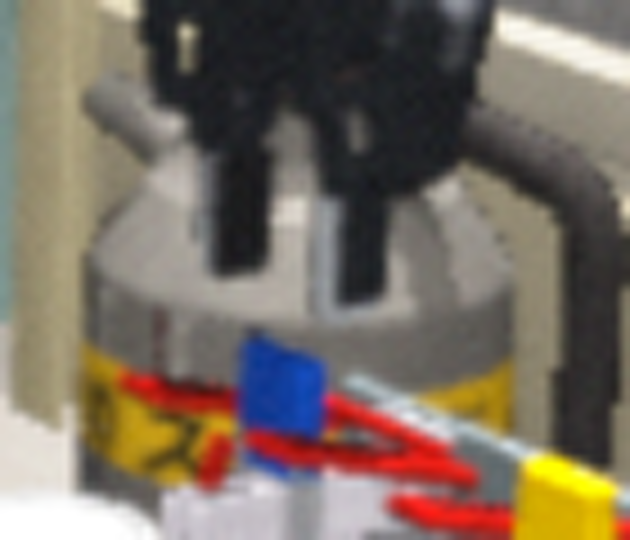

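The fingertips (about (240,270) and (355,305)) stand just above the blue tab, whose top is at about (283,345). The TCP reads 3 mm off in y, so I'll let it settle and re-read.

Emit:
{"fn": "drive_tool", "kwargs": {
  "steps": [
    [0,0,0,0,0.5],
    [0,0,0,0,0.5]
  ]
}}

```text
time: 4.1
eef_pos: [0.5585, -0.1366, 0.2559]
tcp_rot: [-0.024, 0.706, 0.023, 0.708]
contact_force: [0.2, -0.1, 0.2]
opening: 0.497
```

Run:
```python
from h import *
need((.558,-.138,.252)); st=readout.get_state(); print(st["qpos"],st["dq"].round(3))
s=read_camera("side");need()
p=st["eef_pos"];print([proj(s,(p[0],p[1],z)) for z in(.252,.256,.26)])
```

```text
t 4.10 pos [ 0.5585 -0.1366  0.2559] F [ 0.2 -0.1  0.2] op 0.497
tool x [ 0.002 -0.001 -1.   ] y [-0.067  0.998 -0.001] yawY 3.84
shift cm [ 0.39 -0.14 -0.06]
[-4.16271766e-01  4.67135861e-02  1.80327719e+00  3.98621896e-05
  1.28899007e+00 -2.05414139e+00] [-0.004  0.002  0.002 -0.003 -0.001  0.   ]
t 4.15 pos [ 0.5584 -0.1366  0.2558] F [ 0.6 -0.7 -0.2] op 0.504
tool x [ 0.002 -0.001 -1.   ] y [-0.067  0.998 -0.001] yawY 3.84
[array([291.91561265, 163.42264235]), array([291.98332811, 161.97185006]), array([292.05119613, 160.517789  ])]
```

Emit:
{"fn": "drive_tool", "kwargs": {
  "steps": [
    [0.6,-0.1,-0.2,0,0.5],
    [1,0,0,0,0.5],
    [1,0,0,0,0.5],
    [0.6,0,0,0,0.5],
    [0.4,0,0,0,0.5],
    [0,0,0,0,0.5]
  ]
}}

```text
time: 4.75
eef_pos: [0.5557, -0.1375, 0.2177]
tcp_rot: [-0.023, 0.707, 0.024, 0.706]
contact_force: [-0.1, 0.7, 0.8]
opening: 0.503
```

Emit:
{"fn": "drive_tool", "kwargs": {
  "steps": [
    [0.4,0,0,0,0.5],
    [0.3,0,0,0,0.5],
    [0,0,0,0,0.5]
  ]
}}

```text
time: 5.05
eef_pos: [0.5559, -0.1379, 0.2117]
tcp_rot: [-0.024, 0.707, 0.023, 0.707]
contact_force: [-0.4, -0.9, 2.9]
opening: 0.503
```

Run:
```python
from h import *
need((.556,-.138,.20))
```

```text
t 5.05 pos [ 0.5559 -0.1379  0.2117] F [-0.4 -0.9  2.9] op 0.503
tool x [ 0.    -0.001 -1.   ] y [-0.067  0.998 -0.001] yawY 3.83
shift cm [ 1.17 -0.01  0.  ]
```

Emit:
{"fn": "drive_tool", "kwargs": {
  "steps": [
    [0.4,0,0,0,0.5],
    [0.4,0,0,0,0.5],
    [0,0,0,0,0.5],
    [0,0,0,0,0.5]
  ]
}}

```text
time: 5.45
eef_pos: [0.5556, -0.1379, 0.2037]
tcp_rot: [-0.024, 0.707, 0.023, 0.706]
contact_force: [-3.5, -0.4, 5.9]
opening: 0.5
```

Emit:
{"fn": "drive_tool", "kwargs": {
  "steps": [
    [0.2,0,0,0,0.5],
    [0,0,0,0,0.5],
    [0,0,0,0,0.5]
  ]
}}

```text
time: 5.75
eef_pos: [0.5555, -0.1379, 0.2018]
tcp_rot: [-0.024, 0.707, 0.023, 0.706]
contact_force: [-4.1, -0.4, 5.7]
opening: 0.502
```

Emit:
{"fn": "drive_tool", "kwargs": {
  "steps": [
    [0.2,0,0,0,0.42],
    [0,0,0,0,0.42],
    [0,0,0,0,0.42],
    [0,0,0,0,0.42]
  ]
}}

```text
time: 6.15
eef_pos: [0.5564, -0.1378, 0.201]
tcp_rot: [-0.024, 0.706, 0.023, 0.707]
contact_force: [-4.1, -0.1, 7.5]
opening: 0.418
```

Emit:
{"fn": "drive_tool", "kwargs": {
  "steps": [
    [0.15,0,0,0,0.42],
    [0,0,0,0,0.42],
    [0,0,0,0,0.42]
  ]
}}

```text
time: 6.45
eef_pos: [0.5564, -0.1378, 0.2008]
tcp_rot: [-0.024, 0.706, 0.023, 0.707]
contact_force: [-5.5, 1.1, 12.4]
opening: 0.418
```

Emit:
{"fn": "drive_tool", "kwargs": {
  "steps": [
    [0,0,0,0,0.38],
    [0,0,0,0,0.38],
    [0,0,0,0,0.3],
    [0,0,0,0,0.3],
    [0,0,0,0,0.3]
  ],
  "force": 40
}}

```text
time: 6.95
eef_pos: [0.5573, -0.1378, 0.2014]
tcp_rot: [-0.024, 0.705, 0.023, 0.708]
contact_force: [-3.4, 1.3, 12.8]
opening: 0.345
```

Run:
```python
from h import *
need()
s=read_camera("side"); crop(s,255,120,80,70,8,"pics/c3.png")
```

```text
t 6.95 pos [ 0.5573 -0.1378  0.2014] F [-3.4  1.3 12.8] op 0.345
tool x [ 0.004 -0.001 -1.   ] y [-0.067  0.998 -0.001] yawY 3.83
```

View pics/c3.png

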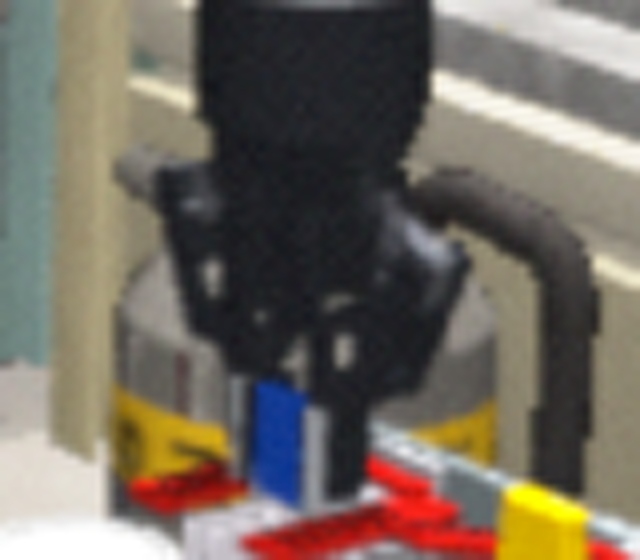

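The fingers grip the blue tab (crop about (285,440)), and both red wings lie flat beside it. The cup can now slide out along tool -z.

Emit:
{"fn": "drive_tool", "kwargs": {
  "steps": [
    [0,0,-0.5,0,0.3],
    [0,0,-0.5,0,0.3],
    [0,0,-0.5,0,0.3],
    [0,0,-0.5,0,0.3],
    [0,0,0,0,0.3]
  ]
}}

```text
time: 7.5
eef_pos: [0.5398, -0.1396, 0.2015]
tcp_rot: [-0.024, 0.702, 0.022, 0.711]
contact_force: [4.4, 0.9, 7.7]
opening: 0.343
```

Run:
```python
from h import *
need()
```

```text
t 7.50 pos [ 0.5398 -0.1396  0.2015] F [4.4 0.9 7.7] op 0.343
tool x [ 0.013 -0.002 -1.   ] y [-0.066  0.998 -0.003] yawY 3.76
```

Emit:
{"fn": "drive_tool", "kwargs": {
  "steps": [
    [0,0,-0.5,0,0.3],
    [0,0,-0.5,0,0.3],
    [0,0,-0.5,0,0.3],
    [0,0,-0.5,0,0.3],
    [0,0,0,0,0.3]
  ]
}}

```text
time: 8.0
eef_pos: [0.5198, -0.141, 0.2014]
tcp_rot: [-0.024, 0.702, 0.022, 0.711]
contact_force: [3.6, 0.3, 8.4]
opening: 0.348
```

Emit:
{"fn": "drive_tool", "kwargs": {
  "steps": [
    [0,0,-0.5,0,0.3],
    [0,0,-0.5,0,0.3],
    [0,0,-0.5,0,0.3],
    [0,0,-0.5,0,0.3],
    [0,0,-0.5,0,0.3],
    [0,0,-0.5,0,0.3],
    [0,0,-0.5,0,0.3],
    [0,0,0,0,0.3]
  ]
}}

```text
time: 8.8
eef_pos: [0.4803, -0.1426, 0.1974]
tcp_rot: [-0.023, 0.707, 0.024, 0.706]
contact_force: [0.3, 0.2, -1.7]
opening: 0.345
```

Run:
```python
from h import *
need()
s=read_camera("side"); crop(s,220,120,120,100,6,"pics/c4.png")
```

```text
t 8.80 pos [ 0.4803 -0.1426  0.1974] F [ 0.3  0.2 -1.7] op 0.345
tool x [-0.001  0.    -1.   ] y [-0.066  0.998  0.   ] yawY 3.8
```

View pics/c4.png

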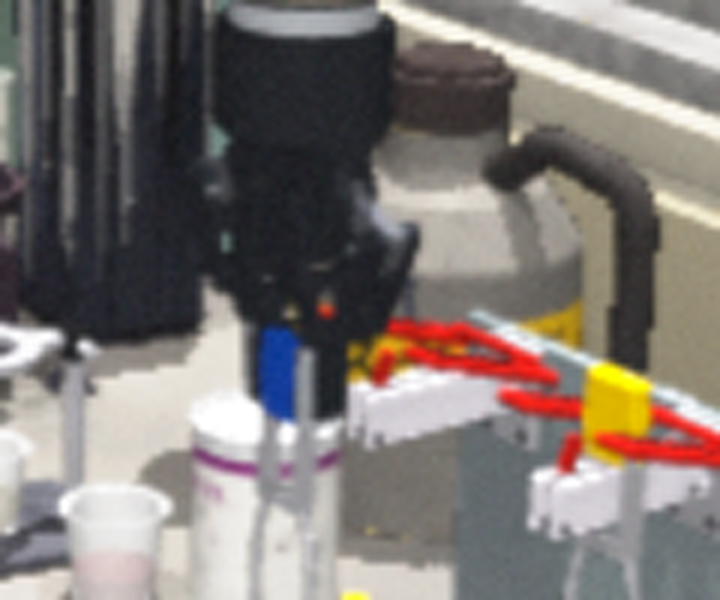

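The cup is clear: the blue tab in the jaws is at (285,370), and the left keeper is sprung up again at (470,340). Yellow still hangs at (617,400). Next I lift and carry.

Emit:
{"fn": "drive_tool", "kwargs": {
  "steps": [
    [-1,0,-0.3,0,0.3],
    [-2,0,-0.3,0,0.3],
    [-2.5,0,0,0,0.3],
    [-2.5,0,0,0,0.3],
    [-2.5,0,0,0,0.3],
    [-1.2,0,0,0,0.3],
    [0,1,0,0,0.3],
    [0,2,0,0,0.3],
    [0,2.5,0,0,0.3],
    [0,2.5,0,0,0.3]
  ]
}}

```text
time: 9.85
eef_pos: [0.4688, -0.0617, 0.3129]
tcp_rot: [-0.023, 0.708, 0.024, 0.706]
contact_force: [0.5, -0.4, -0.8]
opening: 0.344
```

Emit:
{"fn": "drive_tool", "kwargs": {
  "steps": [
    [0,2.5,0.6,0,0.3],
    [0,2.5,0.6,0,0.3],
    [0,2.5,0.6,0,0.3],
    [0,2.5,0.6,0,0.3],
    [0,2.5,0.6,0,0.3],
    [0,2.5,0.6,0,0.3],
    [0,2.5,0.6,0,0.3],
    [0,2.5,0.6,0,0.3],
    [0,2.5,0.6,0,0.3],
    [0,1.5,0.3,0,0.3]
  ]
}}

```text
time: 10.85
eef_pos: [0.5096, 0.182, 0.3129]
tcp_rot: [-0.024, 0.708, 0.024, 0.706]
contact_force: [0.6, 0.0, -2.3]
opening: 0.343
```

Emit:
{"fn": "drive_tool", "kwargs": {
  "steps": [
    [0,1,0,0,0.3],
    [0,0.5,0,0,0.3],
    [0,0,0,0,0.3],
    [0,0,0,0,0.3],
    [0,0,0,0,0.3]
  ]
}}

```text
time: 11.35
eef_pos: [0.5097, 0.1943, 0.3149]
tcp_rot: [-0.023, 0.707, 0.023, 0.707]
contact_force: [-0.6, -0.2, -1.7]
opening: 0.343
```

Run:
```python
from h import *
need((.512,.1995,.31))
s=read_camera("side");t=read_camera("top")
a=cv2.resize(s["frame"][100:240,165:265],None,fx=4,fy=4,interpolation=2);b=cv2.resize(t["frame"][130:270,140:240],None,fx=4,fy=4,interpolation=2)
cv2.imwrite("pics/c5.png",np.hstack([a,b])[:,:,::-1])
print("tab",blobs(s,(105,150,60),(130,255,255),(165,90,100,150)))
p=readout.get_state()["eef_pos"]
for dz in(.04,.02,.001,-.103,-.15): print(dz,proj(s,p+[0,0,dz]))
print("ring pred",proj(s,(.512,.1995,.115)))
```

```text
t 11.35 pos [0.5097 0.1943 0.3149] F [-0.6 -0.2 -1.7] op 0.343
tool x [ 0. -0. -1.] y [-0.066  0.998 -0.   ] yawY 3.77
shift cm [0.49 0.5  0.27]
tab [(np.int32(46), array([213.5, 109.6]), array([212, 104,   4,  13]))]
0.04 [215.20347495 103.10104111]
0.02 [215.28390247 109.66534481]
0.001 [215.35958727 115.84255843]
-0.103 [215.76182966 148.672628  ]
-0.15 [215.9372018  162.98608557]
ring pred [216.00912226 177.25056544]
```

View pics/c5.png

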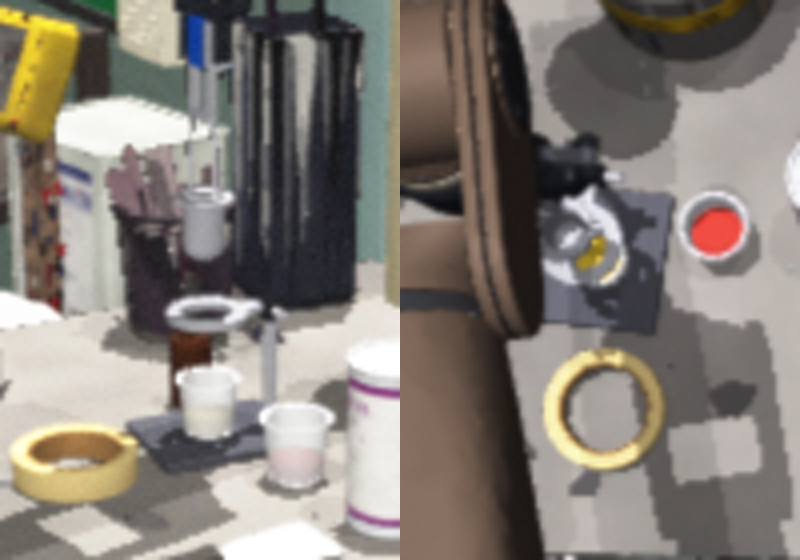

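Side crop: the flange is at about (207,194), above the ring at about (207,313). The flange lies about 1 px right of the TCP axis, so the cup sits roughly 3 mm toward +x in the grip. I'll go lower and measure again.

Emit:
{"fn": "drive_tool", "kwargs": {
  "steps": [
    [1,0.5,0,0,0.3],
    [1,0,0,0,0.3],
    [1,0,0,0,0.3],
    [0.3,0,0,0,0.3],
    [0,0,0,0,0.3],
    [0,0,0,0,0.3]
  ]
}}

```text
time: 12.05
eef_pos: [0.5094, 0.2, 0.2819]
tcp_rot: [-0.024, 0.707, 0.024, 0.707]
contact_force: [-0.8, -0.2, -2.4]
opening: 0.344
```

Run:
```python
from h import *
need((.509,.1995,.28))
s=read_camera("side");t=read_camera("top")
np.savez("cam.npz",s=s["frame"],t=t["frame"])
a=cv2.resize(s["frame"][120:190,190:240],None,fx=8,fy=8,interpolation=2);b=cv2.resize(t["frame"][165:220,165:215],None,fx=8,fy=8,interpolation=2)
o=np.zeros((560,800,3),np.uint8);o[:,:400]=a;o[:440,400:]=b
cv2.imwrite("pics/c6.png",o[:,:,::-1])
p=readout.get_state()["eef_pos"]
for n,q in(("flange",p+[0,0,.021-.124]),("flange+3x",p+[.003,0,.021-.124]),("foot",p+[0,0,.021-.171]),("ring",(.512,.1995,.115))): print(n,(proj(s,q)-[190,120]+.5)*8,(proj(t,q)-[165,165]+.5)*8+[400,0])
```

```text
t 12.05 pos [0.5094 0.2    0.2819] F [-0.8 -0.2 -2.4] op 0.344
tool x [ 0.  0. -1.] y [-0.067  0.998 -0.   ] yawY 3.83
shift cm [ 0.19 -0.05 -0.04]
flange [204.10445858 308.90262436] [522.79624909 183.30366662]
flange+3x [210.84014325 307.75788287] [523.23112552 175.14531135]
foot [205.55814157 421.41688638] [549.81506727 204.2905177 ]
ring [212.07297804 462.00452354] [560.99293871 205.47630597]
```

View pics/c6.png

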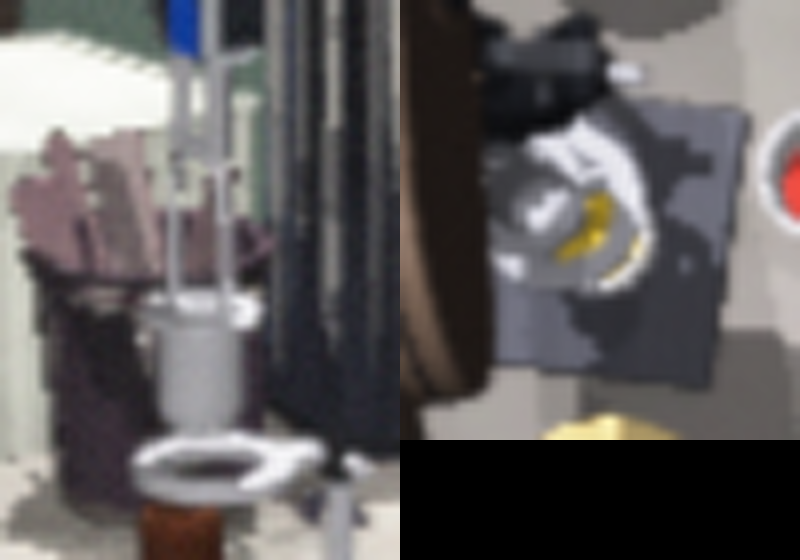

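Side crop: the cup body spans x 157–244 (centre about 201) and the ring's left edge is at 132 (centre about 213). In the top crop the flange blends with shadow. I'll measure the cup's offset in the grip by differencing against the empty frame and turning the tool.

```bash
cat >> h.py <<'E'
S0=cv2.imread("pics/side0.png")[:,:,::-1]
def cupu(s,r0,r1,c0=190,c1=240,show=False):
    d=np.abs(s["frame"].astype(int)-S0).sum(2)
    out=[]
    for r in range(r0,r1):
        p=d[r,c0:c1]; k=np.where(p>45)[0]+c0
        if show: print(r,p)
        out.append((r,k.min(),k.max(),(k.min()+k.max())/2,len(k)) if len(k) else (r,))
    return out
E
python3 - <<'E'
from h import *
f=np.load("cam.npz")
for o in cupu({"frame":f["s"]},150,178): print(*o)
E
```

```text
150 210 219 214.5 6
151 211 219 215.0 5
152 211 219 215.0 5
153 211 219 215.0 6
154 211 219 215.0 5
155 210 220 215.0 11
156 209 221 215.0 13
157 209 222 215.5 14
158 208 223 215.5 16
159 209 222 215.5 14
160 209 222 215.5 14
161 209 221 215.0 13
162 209 220 214.5 12
163 209 220 214.5 12
164 209 220 214.5 12
165 209 220 214.5 12
166 209 220 214.5 12
167 209 220 214.5 12
168 209 220 214.5 12
169 209 220 214.5 12
170 209 220 214.5 12
171 210 220 215.0 11
172 210 219 214.5 10
173 211 218 214.5 8
174 210 221 215.5 11
175 208 228 218.0 10
176 207 212 209.5 6
177 206 234 220.0 8
```

Emit:
{"fn": "drive_tool", "kwargs": {
  "steps": [
    [0,0,0,3,0.3],
    [0,0,0,7,0.3],
    [0,0,0,8,0.3],
    [0,0,0,8,0.3],
    [0,0,0,8,0.3],
    [0,0,0,8,0.3],
    [0,0,0,8,0.3],
    [0,0,0,8,0.3],
    [0,0,0,8,0.3],
    [0,0,0,8,0.3]
  ]
}}

```text
time: 13.15
eef_pos: [0.5095, 0.2, 0.2825]
tcp_rot: [0.408, 0.577, -0.408, 0.578]
contact_force: [0.0, -0.5, -2.2]
opening: 0.341
```

Emit:
{"fn": "drive_tool", "kwargs": {
  "steps": [
    [0,0,0,8,0.3],
    [0,0,0,8,0.3],
    [0,0,0,0,0.3],
    [0,0,0,0,0.3],
    [0,0,0,0,0.3]
  ]
}}

```text
time: 13.65
eef_pos: [0.5094, 0.2, 0.2821]
tcp_rot: [0.483, 0.517, -0.482, 0.517]
contact_force: [-0.1, -0.4, -1.5]
opening: 0.343
```

Run:
```python
from h import *
need((.509,.1995,.28))
s=read_camera("side");t=read_camera("top")
p=readout.get_state()["eef_pos"]
print("axis",proj(s,p+[0,0,-.103]),proj(s,p+[0,0,-.14]))
for o in cupu(s,154,176): print(*o)
np.savez("cam90.npz",s=s["frame"],t=t["frame"])
```

```text
t 13.65 pos [0.5094 0.2    0.2821] F [-0.1 -0.4 -1.5] op 0.343
tool x [ 0.  0. -1.] y [0.998 0.069 0.   ] yawY -86.06
shift cm [ 0.21 -0.04  0.05]
axis [214.93591218 158.29398659] [215.079953   169.38992864]
154 209 221 215.0 6
155 208 221 214.5 14
156 208 222 215.0 15
157 208 223 215.5 16
158 207 223 215.0 17
159 208 222 215.0 15
160 209 221 215.0 13
161 209 221 215.0 13
162 210 221 215.5 12
163 210 220 215.0 11
164 210 221 215.5 12
165 210 221 215.5 12
166 210 221 215.5 12
167 210 221 215.5 12
168 210 221 215.5 12
169 210 221 215.5 12
170 210 221 215.5 12
171 210 220 215.0 11
172 210 220 215.0 11
173 213 218 215.5 6
174 210 220 215.0 6
175 208 228 218.0 10
```

Run:
```python
from h import *
s=read_camera("side");t=read_camera("top")
T0=cv2.imread("pics/top0.png")[:,:,::-1]
# top: ring edges along rays from estimated centre, circle fit
c=proj(t,(.512,.1995,.115)); g=cv2.cvtColor(np.ascontiguousarray(T0),cv2.COLOR_RGB2GRAY).astype(np.float32)
rin=[];rout=[]
for a in np.radians(np.arange(0,360,10)):
    r=np.arange(3,16,.1); x=(c[0]+r*np.cos(a)).astype(np.float32);y=(c[1]+r*np.sin(a)).astype(np.float32)
    p=cv2.remap(g,x[None],y[None],cv2.INTER_LINEAR)[0]; d=np.gradient(cv2.GaussianBlur(p[None],(9,1),0)[0])
    i=np.where((r>5)&(r<9.5))[0];o=np.where((r>9.5)&(r<14))[0]
    for L,k in((rin,i[np.argmax(d[i])]),(rout,o[np.argmin(d[o])])):
        if abs(d[k])>1.5: L.append((*plane(t,(x[k],y[k]),.115)[:2],np.degrees(a)))
from scipy.optimize import least_squares
for L in(rin,rout):
    P=np.array(L)[:,:2]
    f=least_squares(lambda q:np.hypot(*(P-q[:2]).T)-q[2],[.512,.1995,.03],loss="soft_l1",f_scale=.001)
    print(len(P),f.x.round(4),"rms mm",1e3*np.sqrt(np.mean(f.fun**2)).round(4))
# side rows
gs=cv2.cvtColor(np.ascontiguousarray(S0),cv2.COLOR_RGB2GRAY)
for r in range(172,186): print(r,gs[r,202:234])
print("pred extents",[proj(s,(.512+.033*np.cos(a),.1995+.033*np.sin(a),.115)).round(1) for a in np.radians([144-10,144,-36,-30,54,234])])
```

```text
36 [0.5122 0.2005 0.0207] rms mm 0.8
36 [0.5113 0.1994 0.0332] rms mm 3.5
172 [47 49 48 45 37 35 38 38 46 54 55 56 49 45 42 45 48 46 45 43 52 87 75 53
 34 31 31 36 35 34 36 38]
173 [ 48  48  50  42  40  38  35  39  51  70  87  90  91 103 108 105 109 115
  95  77  64  94  93  83  56  38  37  36  36  37  41  39]
174 [ 51  45  45  47  46  47  70  83 131 162 190 194 188 214 221 223 223 230
 207 172 156 151 137 131 115 110  98  84  55  40  40  41]
175 [ 47  45  43  51  49  90 161 195 236 244 244 240 233 230 232 231 231 236
 237 240 244 238 220 217 222 227 219 179 101  48  41  41]
176 [ 46  43  50  49  86 180 241 247 241 223 188 173 169 167 168 166 168 166
 171 191 230 245 249 249 250 248 234 206 131  57  40  98]
177 [ 46  50  48  58 147 238 250 247 204 147 133 123 116 106  96  94 100 107
 120 135 170 233 248 249 236 198 164 150 106  48  78 199]
178 [ 46  47  47  65 163 241 250 249 225 159 110  88  72  61  59  58  63  73
  94 132 201 243 249 248 215 156 127  95  56  35  63 150]
179 [ 42  50  44  53 104 202 239 247 248 237 196 168 150 143 142 140 143 158
 188 229 244 247 237 218 158 114 100
[... 283 characters left out ...]
150 140]
182 [ 53  48  50  47  45  52  61  75 103 122 144 155 159 158 159 158 156 145
 144 142 151 150 125 106  92  83  70  64  94 141 154 143]
183 [ 68  65  61  55  49  50  62  54  53  52  59  73  78  87  89  88  82  76
  82  98 149 169 168 162 127  90  65  61 105 147 156 145]
184 [ 73  76  74  70  64  56  66  55  49  53  56  56  64  67  61  54  63  71
  80  92 151 173 176 176 165 120  76  76 133 161 160 145]
185 [ 80  80  81  78  74  55  52  50  48  60  57  57  57  49  48  52  70  82
  81 103 160 186 189 188 176 160 122 110 140 163 160 144]
pred extents [array([206.2, 176.3]), array([205.8, 176.9]), array([226.3, 177.6]), array([226.3, 177.3]), array([217.4, 173.8]), array([214.6, 180.8])]
```

Emit:
{"fn": "drive_tool", "kwargs": {
  "steps": [
    [1,0.1,0,0,0.3],
    [1,0,0,0,0.3],
    [1,0,0,0,0.3],
    [0.5,0,0,0,0.3],
    [0,0,0,0,0.3],
    [0,0,0,0,0.3]
  ]
}}

```text
time: 14.45
eef_pos: [0.5103, 0.2001, 0.2467]
tcp_rot: [0.483, 0.516, -0.483, 0.516]
contact_force: [0.7, -0.3, -0.9]
opening: 0.345
```

Emit:
{"fn": "drive_tool", "kwargs": {
  "steps": [
    [0.8,0,0,0,0.3],
    [0.6,0,0,0,0.3],
    [0.4,0,0,0,0.3],
    [0,0,0,0,0.3],
    [0,0,0,0,0.3]
  ]
}}

```text
time: 14.95
eef_pos: [0.5102, 0.2001, 0.2287]
tcp_rot: [0.483, 0.516, -0.483, 0.516]
contact_force: [0.2, 0.2, -1.9]
opening: 0.347
```

Run:
```python
from h import *
need((.511,.2,.218))
```

```text
t 14.95 pos [0.5102 0.2001 0.2287] F [ 0.2  0.2 -1.9] op 0.347
tool x [-0. -0. -1.] y [ 0.998  0.067 -0.   ] yawY -86.17
shift cm [1.07 0.08 0.01]
```

No contact with the rim, so the cup is entering the ring. I'll go down in small steps.

Emit:
{"fn": "drive_tool", "kwargs": {
  "steps": [
    [0.3,0,0,0,0.3],
    [0.3,0,0,0,0.3],
    [0,0,0,0,0.3],
    [0,0,0,0,0.3]
  ]
}}

```text
time: 15.35
eef_pos: [0.5102, 0.2001, 0.2227]
tcp_rot: [0.483, 0.516, -0.483, 0.516]
contact_force: [0.5, 0.3, -1.2]
opening: 0.344
```

Emit:
{"fn": "drive_tool", "kwargs": {
  "steps": [
    [0.2,0,0,0,0.3],
    [0,0,0,0,0.3],
    [0,0,0,0,0.3]
  ]
}}

```text
time: 15.65
eef_pos: [0.5106, 0.2002, 0.2215]
tcp_rot: [0.483, 0.516, -0.483, 0.517]
contact_force: [-0.0, 0.3, 2.3]
opening: 0.346
```

Emit:
{"fn": "drive_tool", "kwargs": {
  "steps": [
    [0.15,0,0,0,0.3],
    [0,0,0,0,0.3],
    [0,0,0,0,0.3]
  ]
}}

```text
time: 15.95
eef_pos: [0.5107, 0.2002, 0.2214]
tcp_rot: [0.483, 0.516, -0.483, 0.517]
contact_force: [-1.3, 1.2, 5.7]
opening: 0.346
```

Run:
```python
from h import *
need()
s=read_camera("side");t=read_camera("top")
a=cv2.resize(s["frame"][135:205,190:240],None,fx=8,fy=8,interpolation=2);b=cv2.resize(t["frame"][165:220,165:215],None,fx=8,fy=8,interpolation=2)
o=np.zeros((560,800,3),np.uint8);o[:,:400]=a;o[:440,400:]=b
cv2.imwrite("pics/c7.png",o[:,:,::-1])
print((proj(s,(.512,.2,.115))-[190,135]+.5)*8,(proj(t,(.512,.2,.119))-[165,165]+.5)*8+[400,0])
```

```text
t 15.95 pos [0.5107 0.2002 0.2214] F [-1.3  1.2  5.7] op 0.346
tool x [ 0.001  0.    -1.   ] y [0.998 0.067 0.001] yawY -86.17
[211.48020613 341.63143567] [557.56687877 203.77055417]
```

View pics/c7.png

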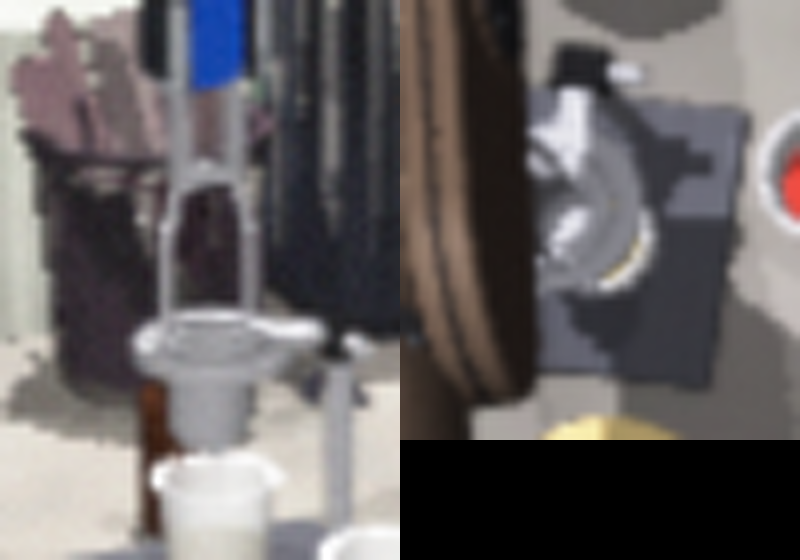

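The flange is sitting on the ring (side crop about (207,335)), with the cup body through it at (208,410). The white and yellow crescent in the top crop is the sample cup below the ring, shown by parallax. I'll ease the load, nudge 1 mm toward +x, and release.

Emit:
{"fn": "drive_tool", "kwargs": {
  "steps": [
    [-0.2,0,0,0,0.3],
    [0,0.1,0,0,0.3],
    [0,0,0,0,0.3],
    [0.05,0,0,0,0.3],
    [0,0,0,0,0.38],
    [0,0,0,0,0.42],
    [0,0,0,0,0.5],
    [0,0,0,0,0.6],
    [0,0,0,0,0.6],
    [0,0,0,0,0.6]
  ]
}}

```text
time: 17.05
eef_pos: [0.5113, 0.2001, 0.2207]
tcp_rot: [0.483, 0.516, -0.483, 0.516]
contact_force: [-0.8, -0.7, 0.4]
opening: 0.598
```

Run:
```python
from h import *
need()
s=read_camera("side")
for o in cupu(s,140,196,203,226): print(*o,end="; ")
```

```text
t 17.05 pos [0.5113 0.2001 0.2207] F [-0.8 -0.7  0.4] op 0.598
tool x [ 0. -0. -1.] y [0.998 0.067 0.   ] yawY -86.17
140 204 225 214.5 22; 141 204 225 214.5 19; 142 204 225 214.5 19; 143 205 224 214.5 19; 144 205 221 213.0 16; 145 205 221 213.0 14; 146 211 221 216.0 8; 147 210 220 215.0 9; 148 210 221 215.5 10; 149 210 221 215.5 10; 150 210 221 215.5 10; 151 210 221 215.5 10; 152 210 221 215.5 10; 153 210 221 215.5 10; 154 210 221 215.5 12; 155 210 221 215.5 12; 156 211 221 216.0 11; 157 210 221 215.5 12; 158 210 221 215.5 12; 159 210 221 215.5 7; 160 210 221 215.5 7; 161 210 221 215.5 6; 162 210 222 216.0 8; 163 210 223 216.5 7; 164 209 222 215.5 8; 165 209 222 215.5 7; 166 209 222 215.5 6; 167 209 222 215.5 7; 168 209 222 215.5 6; 169 209 222 215.5 8; 170 209 222 215.5 7; 171 209 222 215.5 7; 172 209 222 215.5 7; 173 209 222 215.5 9; 174 212 221 216.5 6; 175 208 225 216.5 18; 176 207 224 215.5 11; 177 206 225 215.5 19; 178 206 225 215.5 18; 179 206 225 215.5 16; 180 207 224 215.5 18; 181 210 220 215.0 11; 182 211 211 211.0 1; 183 211 221 216.0 11; 184 211 221 216.0 11; 185 210 221 215.5 12; 186 211 220 215.5 10; 187 211 221 216.0 11; 188 211 217 214.0 7; 189 211 219 215.0 9; 190 212 217 214.5 6; 191 213 217 215.0 5; 192; 193; 194; 195;
```

Emit:
{"fn": "drive_tool", "kwargs": {
  "steps": [
    [-0.5,0,0,0,0.6],
    [-1,0,0,0,0.6],
    [-2,0,0,0,0.6],
    [-2,0,0,0,0.6],
    [-2,0,0,0,0.6],
    [-2,0,0,0,0.6],
    [-2,0,0,0,0.6],
    [-1,0,0,0,0.6],
    [0,-1,-2,0,0.6],
    [0,-1.5,-3,0,0.6]
  ]
}}

```text
time: 18.1
eef_pos: [0.4834, 0.2479, 0.3466]
tcp_rot: [0.484, 0.515, -0.483, 0.516]
contact_force: [-0.5, 0.4, -0.7]
opening: 0.6
```

Emit:
{"fn": "drive_tool", "kwargs": {
  "steps": [
    [0,-1.5,-3,0,0.6],
    [0,-1.5,-3,0,0.6],
    [0,-1.5,-3,0,0.6],
    [0,-1.5,-3,0,0.6],
    [0,-1.5,-3,0,0.6],
    [0,-1.5,-3,0,0.6],
    [0,-1.5,-3,0,0.6],
    [0,0,-2,0,0.6],
    [0,0,0,0,0.6],
    [0,0,0,0,0.6]
  ]
}}

```text
time: 19.1
eef_pos: [0.3627, 0.4707, 0.3456]
tcp_rot: [0.483, 0.516, -0.483, 0.517]
contact_force: [0.4, -0.5, -0.9]
opening: 0.599
```

Run:
```python
from h import *
need()
s=read_camera("side");t=read_camera("top")
a=cv2.resize(s["frame"][135:255,185:355],None,fx=4,fy=4,interpolation=2)[:,:680];b=cv2.resize(t["frame"][140:250,160:360],None,fx=3.4,fy=3.4,interpolation=2)[:,:680]
a=cv2.resize(a,None,fx=.65,fy=.65);b=cv2.resize(b,None,fx=.75,fy=.75)
o=np.zeros((600,520,3),np.uint8);o[:a.shape[0],:a.shape[1]]=a;o[315:315+b.shape[0],:b.shape[1]]=b
cv2.imwrite("pics/c8.png",o[:,:,::-1])
T0=cv2.imread("pics/top0.png")[:,:,::-1]
for n,f,g,boxes in(("S",s["frame"],S0,{"tin":(248,180,30,60),"beaker":(230,200,18,25),"tape":(165,203,38,22),"yellow+keepers":(315,178,35,75)}),("T",t["frame"],T0,{"tin":(235,158,28,30),"beaker":(208,175,22,22),"tape":(172,213,38,38),"yellow+kR":(322,150,40,40),"kL":(280,150,36,14),"bottle":(156,176,18,18)})):
    for k,(x,y,w,h) in boxes.items(): print(n,k,(np.abs(f[y:y+h,x:x+w].astype(int)-g[y:y+h,x:x+w]).sum(2)>60).mean().round(3))
print("bluetab",tri(s,blobs(s,(105,150,60),(130,255,255),(190,110,50,60))[0][1],t,blobs(t,(105,150,60),(130,255,255),(165,165,50,50))[0][1]))
```

```text
t 19.10 pos [0.3627 0.4707 0.3456] F [ 0.4 -0.5 -0.9] op 0.599
tool x [-0.    -0.001 -1.   ] y [ 0.998  0.067 -0.   ] yawY -86.13
S tin 0.0
S beaker 0.0
S tape 0.129
S yellow+keepers 0.001
T tin 0.0
T beaker 0.0
T tape 0.008
T yellow+kR 0.0
T kL 0.0
T bottle 0.127
bluetab (array([0.51228553, 0.20389922, 0.23998583]), np.float64(0.004008055224327465))
```

View pics/c8.png

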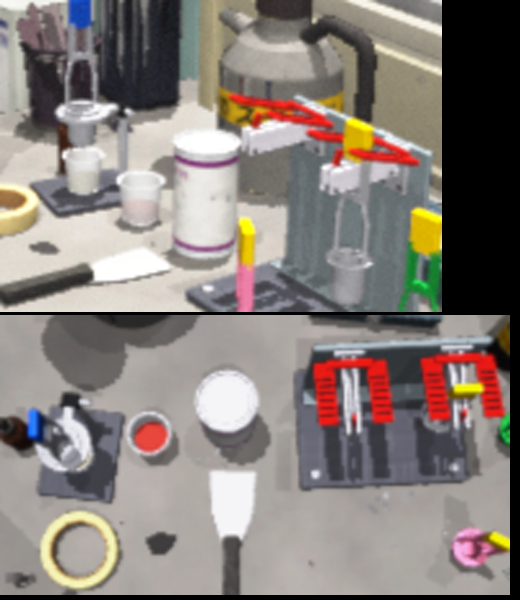

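The last picture shows the cup upright in the ring, the blue tab at z ≈ 0.240 m (0.239 expected), and both keepers up. The yellow cup is unmoved and the bystanders are in place.

```bash
python3 -c "
from plant import sign_off
print(sign_off())"
```

```text
the job is handed in; nothing more can be done
None
```

I took the blue-tabbed cup off its peg and seated it upright in the ring of the ring stand. I then let go, moved the arm clear and handed the job in at about 19 s. I pressed both wings of the left keeper flat and held them down with the fingertips while the cup slid out over the peg's end.

**Cup seating:** The blue tab measured (0.512, 0.204, 0.240) m, against an expected height of 0.239 m. The two camera rays missed each other by 4 mm, so that y value is rough. In the side view the cup's plate, wires and body line up vertically to within about 0.5 px (under 2 mm) of the ring's centre.

**Keepers and yellow cup:** Both keepers have sprung up again. The yellow cup and right keeper show essentially no change (0.1% or less) between the pictures from before and after.

**Bystanders:**
- **Tin and beaker:** unchanged in both views.
- **Tape roll:** unchanged from the top (0.8%), but 13% of its pixels changed in the side view. I put that down to a shadow.
- **Dropper bottle:** 13% of its pixels changed in the top view, which I put down to the blue tab now overlapping it. I had no separate check of the bottle from the side beyond seeing it upright in the last picture.

**Force:** The readings I took at the end of each move stayed below about 14 N.

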